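# Tag the loose specimen post

### The job

One of the two short knobbed specimen posts on the worktop has worked loose in its foot; they look alike. Rock them by the knob, first well over to the left and then well over to the right, until you have found the loose one and rocked it both ways. Leave the loose post leaning to the right so that everybody can see it, put the red ring over it so that it lies flat on the post's foot, and let go.

Things in the scene. Friction and masses are not known exactly. Their poses are not given: they have to be found in the camera images.
- post_1_knob (a point): Centre of the black knob (22 mm across, from 42 to 68 mm above the worktop) of one post, 55 mm above the worktop and 43 above its pivot. Steel rod 12 mm thick; round aluminium foot 84 mm across, 10 mm high, its 32 mm boss 12 high, fixed to the worktop. z runs up the rod; y is the way it rocks, to the robot's left within 12 degrees. This or the other post is the loose one.
- post_2_knob (a point): The same on the other, equal post; either is the loose one, at either place. The loose one gives to about 0.5 N, leans up to 0.32 rad (14 mm at the knob) each way and stays leaning where it is left; 10 mm at the knob is well over. A tight post resists like a stiff spring, about 24 N for 10 mm at the knob (do not force it), and springs back upright when let go.
- red_ring_mid (a point): Centre (half-way up, on the axis) of the loose red plastic ring: 64 mm outside, 48 mm inside, 20 mm high, about 30 g, lying flat on the worktop; z is its axis. Grip it across its outside, so that the knob can pass up between the fingers. The tape roll and the cork ring at the back are not it.
Not all that is in view belongs to the job. What is shaped like the part that bears red_ring_mid but blue or pink is not meant.

How it is judged:
On the way, in this order (a step that is already met when the one before it is completed fails the run):
1. a post leans well to the left (0.18 rad or more) (angle between any of post_1_knob, post_2_knob's own y axis and vertical above 1.7508 rad), for 0.1 s.
2. a post leans well to the right (0.18 rad or more) (angle between any of post_1_knob, post_2_knob's own y axis and vertical below 1.3908 rad), for 0.1 s.
At the end, for the whole second after the job is handed in: The red ring surrounds a post that stays leaning to the right by 0.08 rad or more (only the loose one can); its centre is within 25 mm of the rod along both of the post's axes and less than 32 mm above the worktop, and its axis is within 0.2 rad of vertical (((angle between post_1_knob's own y axis and vertical below 1.4908 rad and x of red_ring_mid in the frame of post_1_knob between -0.025 and 0.025 m and y of red_ring_mid in the frame of post_1_knob between -0.025 and 0.025 m) or (angle between post_2_knob's own y axis and vertical below 1.4908 rad and x of red_ring_mid in the frame of post_2_knob between -0.025 and 0.025 m and y of red_ring_mid in the frame of post_2_knob between -0.025 and 0.025 m)) and height (world z) of red_ring_mid below 0.032 m and angle between red_ring_mid's own z axis and vertical below 0.2 rad); the robot touches nothing.
It also fails if it takes over 64 s, if anything falls off the work surface, if the arm or the gripper's body presses on something with over 40 N, if the wrist force passes 120 N, or if a joint passes its speed limit or range.

### The arm

A 6-joint arm with a two-finger parallel gripper is mounted at the origin on a cart in front of the work surface, level with it; the furniture and walls round the work are solid. World frame = base frame: x ahead of the robot, y to its left, z up, the work surface at z = 0. Lengths are in m, angles in rad, forces in N, time in s.
With the tool pointing down it reaches from about 0.325 to 0.75 m from the base axis. Payload 7.6 kg.
Tool frame: the origin (TCP) lies between the finger pads; the fingertips stand 17 mm ahead of it and the grasp point (between the pads) lies 2 mm behind it; z points along the fingers, y is the direction in which the jaws open and shut (so a half turn about z gives the same grasp; the last joint's range is limited). The gripper opens to 85 mm and grips with 20 to 120 N. Pads are 22 mm wide; open, the fingers measure 114 mm over their backs; the gripper's body (76 mm by 85 mm) begins 54 mm behind the grasp point. The pads swing forward as they close: fully open they stand 13 mm farther back than shut.
Start: joints at [1.265, 0.052, 1.401, -0, 1.689, -0.07], TCP at [0.123, 0.51, 0.248] pointing down, gripper open.
Joint ranges: [-2.9, 2.9], [-0.91, 2.17], [0.12, 2.37], [-1.06, 4.2], [0.26, 2.73], [-2.93, 2.93]. Speed limits (rad/s): [2.57, 2.57, 3.01, 3.14, 3.14, 3.14].

### API

Orientations are given as a rotation vector (axis times angle).
In Python, from bench import env, eyes gives the robot as it stands. The module is installed in compiled form; this text tells all that it offers.
- The arm moves only by the tool step_arm, never from a script. Its argument "rows" is a list of rows, each a list of 2 entries, a list of its own where there are three numbers: the shift along the tool's x, y, z in units of 25 mm (1.0 is 25 mm), then the turn about the tool's z in units of 5 degrees (1.0 is 5 degrees). In form: [[[dx, dy, dz], turn], ...]. A call has 1 to 20 rows; each row shifts and turns the pose as measured when the row begins, along the tool's axes as they then stand; what a row does not reach is not made up. A row lasts 1/12 s, in which the tool goes at most 41.7 mm and 7.16 degrees, less where a joint would pass 70% of its speed; a pose out of reach is approached as far as the arm can. A call is refused whole if a number of a shift passes 1 or a number of a turn 1, either way. A call with a gripper value outside its range is refused whole. "jaw" is the opening, from -1 (shut) to 1 (fully open), set as the call begins (left out, the last holds). The fingers move at their own pace and stop on an object; the grip force is fixed at half the most. Time passes only in rows, so rows that do not move let the fingers close. It gives the time, the measured TCP pose, the force and the opening at its end, in the units of the state.
- env.sense(): the state, without advancing time (a new reading comes with each control period).
- eyes.grab_frame(name): name is "scene" or "top" or "wrist"; returns (picture, depth): 480x640x3 uint8, red, green, blue; 480x640 float32, m along the optical axis (not along the pixel's ray), 0 where there is no reading.
- eyes.get_calibration(name): a dict with "mtx" (3x3 intrinsics, pixels), "distortion" ([k1, k2, p1, p2, k3] as OpenCV has them; the pictures are not rectified), "R" (3x3) and "t" (3): a world point X has camera coordinates R X + t. Camera axes: x right, y down, z forward; pixel columns grow to the right and rows downward; lengths in m; the calibration is good to about 2 mm. A picture is of the moment at which its call begins: read the wrist's pose just before it. get_calibration takes no time and is no camera call; for the wrist camera it gives the pose at the moment of the call.
- env.hand_in(): hands the job in, once; it reports no verdict.
The state is a dict: "time": time; "joint_positions": joint angles; "joint_vel": joint speeds; "joint_efforts": joint torques, N m; "tcp_pos": TCP position; "tool_rot": TCP orientation; "wrist_force": force on the tool from outside, world axes, zero at the start; "wrist_torque": the same for the moment, N m; "grip_width": opening from 0.0 (shut) to 1.0 (fully open).
Only numpy, scipy, OpenCV 4.12 (cv2) and the standard library are available. Lean on these libraries where they do the work, as an engineer would, in place of code of your own. Each camera call takes 0.05 s, during which the arm holds its last target. There are 200 camera calls.

## Working session

There is one attempt and no reset: what is moved stays moved. The work goes in short steps, Python scripts to look and compute and a tool call to move; the robot and the scene stay as the last step left them, time stands still between calls to the robot, and variables do not carry over. Pictures are saved under pics/ and viewed, on a budget of 10 in all, crops included, one or two more only if the job needs it, and the job is handed in when it is done.

Besides the shell and the picture viewer there is one more tool, called after ">>>" as a command line: name --argument value ..., lists and objects as JSON in quotes. step_arm: Moves the arm, as the interface text tells. Its arguments: {"type":"object","properties":{"rows":{"type":"array","items":{"type":"array"}},"jaw":{"type":"number"}},"required":["rows"]}

```bash
mkdir -p pics
cat > h.py <<'E'
import numpy as np,cv2
from bench import env,eyes
def world(name,cal,d,us,vs):
    K=np.array(cal["mtx"]);D=np.array(cal["distortion"]);R=np.array(cal["R"]);t=np.array(cal["t"])
    p=cv2.undistortPoints(np.stack([us,vs],-1).astype(np.float64).reshape(-1,1,2),K,D).reshape(-1,2)
    z=d[np.asarray(vs,int),np.asarray(us,int)]
    return (np.c_[p*z[:,None],z]-t.ravel())@R
def save(img,fn): cv2.imwrite("pics/"+fn,img[:,:,::-1])
E
python3 - <<'E'
from h import *
print(env.sense())
for n in("top","scene"):
    im,d=eyes.grab_frame(n);c=eyes.get_calibration(n);save(im,n+"0.png");np.savez(n+"0.npz",im=im,d=d)
    print(n,c["t"],np.round(c["R"],2).tolist())
    v,u=np.mgrid[0:480,0:640];P=world(n,c,d,u.ravel(),v.ravel()).reshape(480,640,3)
    hsv=cv2.cvtColor(im,cv2.COLOR_RGB2HSV)
    m=(((hsv[...,0]<8)|(hsv[...,0]>172))&(hsv[...,1]>110)&(hsv[...,2]>70)&(d>0)).astype(np.uint8)
    k,l,s,ce=cv2.connectedComponentsWithStats(m)
    for i in range(1,k):
        if s[i,4]>60: print(s[i],ce[i],np.median(P[l==i],0).round(3),P[l==i].max(0).round(3),P[l==i].min(0).round(3))
E
```

```text
{'time': 0.0, 'joint_positions': array([ 1.26468954e+00,  5.28474932e-02,  1.40171080e+00, -2.99681222e-05,
        1.68858796e+00, -7.03109168e-02]), 'joint_vel': array([ 2.37992669e-04,  7.53409579e-04,  1.03927702e-03,  1.63314015e-03,
        3.91929995e-04, -6.97323727e-05]), 'joint_efforts': array([ 1.16846284e-03, -3.81667542e+01, -3.60190237e+01,  7.22730897e-05,
        6.06111877e-03,  7.87041267e-05]), 'tcp_pos': array([0.12255934, 0.51022025, 0.24747382]), 'tool_rot': array([-3.69504421e-01, -3.11952280e+00,  2.40583172e-03]), 'wrist_force': array([ 0.2731083 ,  0.27969394, -0.48029863]), 'wrist_torque': array([-0.02343774, -0.05065498, -0.01155045]), 'grip_width': 0.9986459046069677}
top [0.09194308 0.45130461 0.81876254] [[0.02, -1.0, 0.01], [-0.98, -0.03, -0.19], [0.19, -0.01, -0.98]]
[320 235  32  32 397] [335.54156171 250.10579345] [0.445 0.07  0.02 ] [0.479 0.101 0.025] [ 0.414  0.038 -0.004]
scene [-0.36535545  0.23556336  0.63942705] [[0.88, -0.47, 0.02], [-0.26, -0.52, -0.81], [0.39, 0.71, -0.59]]
[290 275  41  36 949] [309.83140148 292.5711275 ] [0.445 0.065 0.016] [0.479 0.107 0.023] [0.415 0.036 0.   ]
```

View pics/top0.png

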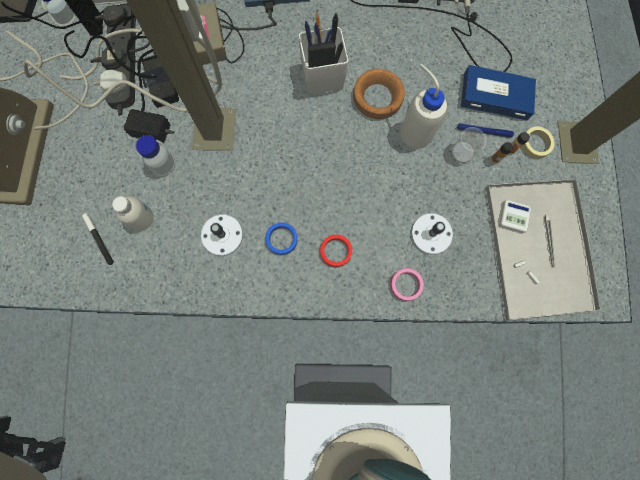

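View pics/scene0.png

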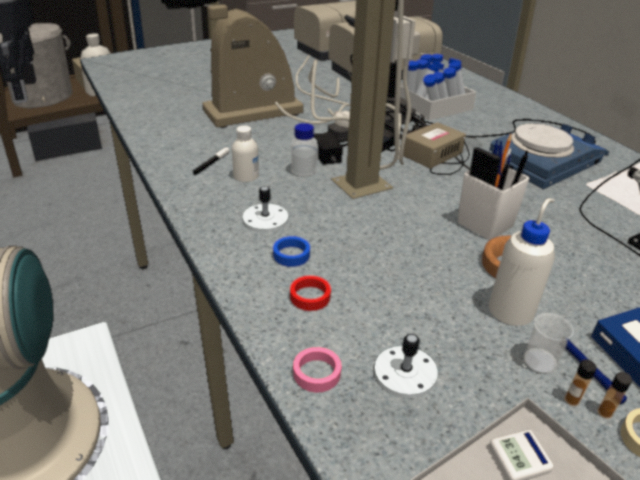

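The ring candidates in the top view are red (336,250), blue (281,238), pink (407,285), cork (378,93) and tape (539,142). I choose the red one at (336,250). The posts are at (221,234) and (432,233).

Run:
```python
from h import *
out=[]
for n,boxes in (("top",[(195,208,250,262),(405,208,460,262)]),("scene",[(235,175,295,235),(365,325,445,400)])):
    z=np.load(n+"0.npz");im,d=z["im"],z["d"];c=eyes.get_calibration(n)
    for (a,b,e,f) in boxes:
        v,u=np.mgrid[b:f,a:e];P=world(n,c,d,u.ravel(),v.ravel());I=im[v.ravel(),u.ravel()].astype(int)
        ft=(I.min(1)>175)&(P[:,2]<.02); kn=(I.max(1)<75)&(P[:,2]>.035)
        uu=np.c_[u.ravel(),v.ravel()]
        print(n,"foot",ft.sum(),((P[ft].max(0)+P[ft].min(0))/2).round(4),np.ptp(P[ft],0).round(3),"knob",kn.sum(),((P[kn].max(0)+P[kn].min(0))/2).round(4),np.ptp(P[kn],0).round(3),uu[kn].mean(0))
im=np.load("top0.npz")["im"]
def cr(cx,cy,s=30): return cv2.resize(im[cy-s:cy+s,cx-s:cx+s],(260,260),interpolation=cv2.INTER_CUBIC)
save(np.hstack([cr(221,234),cr(336,250),cr(432,233)]),"crop0.png")
```

```text
top foot 1020 [0.474  0.3011 0.0059] [0.085 0.083 0.019] knob 66 [0.4702 0.2992 0.0594] [0.019 0.019 0.026] [217.68181818 230.65151515]
top foot 947 [ 0.4877 -0.1268  0.0073] [0.082 0.085 0.018] knob 63 [ 0.3885 -0.013   0.4678] [0.212 0.242 0.843] [436.6031746  228.88888889]
scene foot 787 [0.4794 0.3091 0.0077] [0.091 0.103 0.019] knob 125 [0.4724 0.2953 0.0555] [0.017 0.016 0.027] [264.336 195.912]
scene foot 1907 [ 0.4926 -0.1215  0.0062] [0.091 0.094 0.016] knob 212 [ 0.4868 -0.1283  0.0542] [0.019 0.018 0.03 ] [409.6509434 347.25     ]
```

View pics/crop0.png

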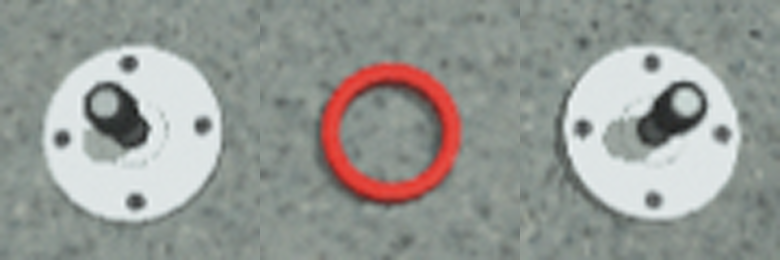

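The centre crop is a plain red ring. The foot screws put the left post's yaw at about +5° and the right post's at about −2°. I'll go over the left post first.

>>> step_arm --rows '[[[0,0,0],-0.93],[[0,0,0],-0.93],[[0,0,0],-0.93],[[0,0,0],-0.93],[[-0.9,-0.65,0.3],0],[[-0.9,-0.65,0.3],0],[[-0.9,-0.65,0.3],0],[[-0.9,-0.65,0.3],0],[[-0.9,-0.65,0.3],0],[[-0.9,-0.65,0.3],0],[[-0.9,-0.65,0.3],0],[[-0.9,-0.65,0.3],0],[[-0.9,-0.65,0.3],0],[[-0.9,-0.65,0.3],0],[[-0.9,-0.65,0.3],0],[[-0.9,-0.65,0.3],0],[[0,0,0],0]]' --jaw -0.1

```text
time: 1.52
tcp_pos: [0.4208, 0.3345, 0.1455]
tool_rot: [0.175, -3.127, 0.016]
wrist_force: [-0.1, -0.1, 0.5]
grip_width: 0.447
```

>>> step_arm --rows '[[[-0.6,-0.55,0.4],0],[[-0.6,-0.55,0.4],0],[[-0.6,-0.55,0],0],[[0,0,0],0],[[0,0,0],0]]'

```text
time: 1.93
tcp_pos: [0.4711, 0.2956, 0.1216]
tool_rot: [0.171, -3.122, 0.019]
wrist_force: [-1.1, -0.6, 0.1]
grip_width: 0.452
```

```bash
cat >> h.py <<'E'
from scipy.spatial.transform import Rotation as Ro
def knob(c0,n="wrist",fn=None):
    s=env.sense();c=eyes.get_calibration(n);im,d=eyes.grab_frame(n)
    v,u=np.mgrid[0:480,0:640];P=world(n,c,d,u.ravel(),v.ravel());I=im.reshape(-1,3).astype(int)
    near=np.hypot(P[:,0]-c0[0],P[:,1]-c0[1])
    kn=(I.max(1)<80)&(P[:,2]>.04)&(P[:,2]<.072)&(near<.04)&(d.ravel()>0)
    ft=(I.min(1)>150)&(P[:,2]>.002)&(P[:,2]<.02)&(near<.06)
    for q,m in(("knob",kn),("foot",ft)):
        if m.sum()>20: print(n,q,m.sum(),((P[m].max(0)+P[m].min(0))/2).round(4),np.median(P[m],0).round(4),np.ptp(P[m],0).round(3))
    if kn.sum()>20:
        R=Ro.from_rotvec(s["tool_rot"]).as_matrix();k=(P[kn].max(0)+P[kn].min(0))/2
        print("in tool mm",((k-s["tcp_pos"])@R*1000).round(1))
    print("tcp",s["tcp_pos"].round(4),s["time"],s["wrist_force"].round(2))
    if fn: save(im,fn)
E
python3 -c "
from h import *
knob((.472,.298),fn='w1.png');knob((.472,.298),'scene')"
```

```text
wrist knob 1324 [0.4728 0.3005 0.0588] [0.4671 0.3    0.0685] [0.021 0.02  0.025]
wrist foot 10506 [0.4788 0.2947 0.0098] [0.4655 0.2952 0.0118] [0.103 0.094 0.016]
in tool mm [-3.2  5.4 62.7]
tcp [0.4711 0.2956 0.1216] 1.9333 [-1.08 -0.62  0.08]
scene knob 141 [0.4731 0.2948 0.0557] [0.4705 0.2924 0.058 ] [0.018 0.018 0.028]
scene foot 918 [0.4723 0.2885 0.0102] [0.4713 0.2867 0.0108] [0.117 0.097 0.016]
in tool mm [-2.9 -0.3 66. ]
tcp [0.4711 0.2957 0.1218] 1.9833 [ 0.25 -0.38 -0.19]
```

View pics/w1.png

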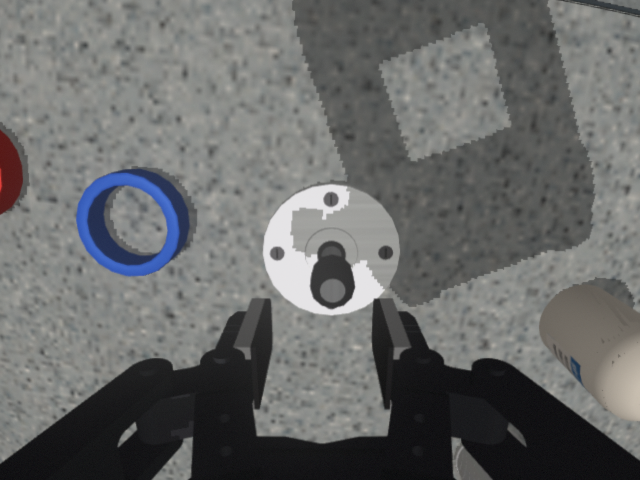

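The wrist view shows the knob at (332,280), between the finger pads (about 265 and 385), with the screws aligned with the jaws.

>>> step_arm --rows '[[[-0.12,0.16,0],0],[[0,0,0.5],0],[[0,0,0.5],0],[[0,0,0.5],0],[[0,0,0.5],0],[[0,0,0.5],0],[[0,0,0],0],[[0,0,0],0]]'

```text
time: 2.7
tcp_pos: [0.4682, 0.3038, 0.0523]
tool_rot: [0.184, -3.12, 0.018]
wrist_force: [-0.6, -0.2, 0.0]
grip_width: 0.447
```

>>> step_arm --rows '[[[0,0.2,0],0],[[0,0.2,0],0],[[0,0,0],0],[[0,0,0],0]]'

```text
time: 3.03
tcp_pos: [0.4669, 0.3104, 0.0521]
tool_rot: [0.181, -3.118, 0.036]
wrist_force: [1.5, -5.6, -3.1]
grip_width: 0.448
```

Resistance rises to 5.6 N within a few mm, so the left post is tight. I'll back off, rise and go to the right post.

>>> step_arm --rows '[[[0,-0.3,0],0],[[0,0,-0.9],0],[[0,0,-0.9],0.8],[[0,0,-0.9],0.8],[[0,0,-0.2],0],[[0,-0.95,0],0],[[0,-0.95,0],0],[[0,-0.95,0],0],[[0,-0.95,0],0],[[0,-0.95,0],0],[[0,-0.95,0],0],[[0,-0.95,0],0],[[0,-0.95,0],0],[[0,-0.95,0],0],[[0,-0.95,0],0],[[0,-0.95,0],0],[[0,-0.95,0],0],[[0,-0.95,0],0],[[0,-0.95,0],0],[[0,0,0],0]]'

```text
time: 4.7
tcp_pos: [0.4656, -0.038, 0.1366]
tool_rot: [-0.014, 3.14, -0.022]
wrist_force: [0.7, 0.4, 0.4]
grip_width: 0.454
```

>>> step_arm --rows '[[[-0.22,-0.9,0.1],0.5],[[-0.22,-0.9,0.1],0],[[-0.22,-0.9,0.1],0],[[-0.22,-0.9,0.1],0],[[0,0,0],0],[[0,0,0],0]]'

```text
time: 5.2
tcp_pos: [0.4871, -0.1309, 0.1271]
tool_rot: [0.043, 3.135, -0.018]
wrist_force: [-0.1, 0.6, -0.7]
grip_width: 0.446
```

```bash
python3 -c "
from h import *
knob((.487,-.127),fn='w2.png')"
```

```text
wrist knob 1255 [ 0.4869 -0.1256  0.059 ] [ 0.481  -0.1255  0.0685] [0.022 0.021 0.025]
wrist foot 9155 [ 0.4902 -0.132   0.0101] [ 0.4824 -0.1319  0.0118] [0.088 0.095 0.016]
in tool mm [ 0.7  6.1 68.1]
tcp [ 0.4871 -0.1309  0.1271] 5.2 [-0.12  0.61 -0.7 ]
```

View pics/w2.png

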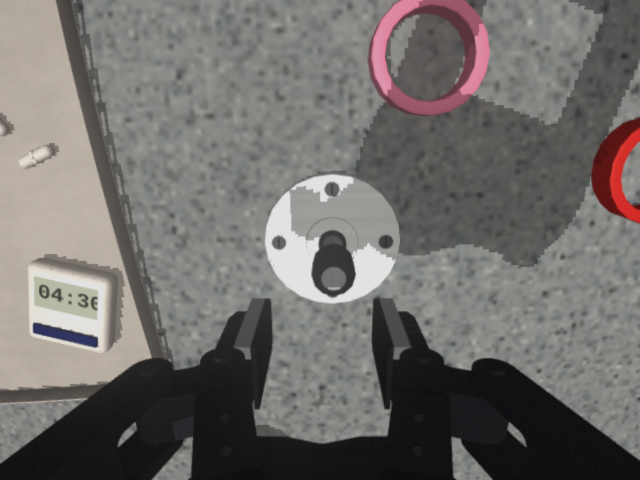

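The knob is at (333,268), about 5 mm to the left of jaw centre, and the screws are aligned again.

>>> step_arm --rows '[[[0,0.2,0],0],[[0,0,0.55],0],[[0,0,0.55],0],[[0,0,0.55],0],[[0,0,0.55],0],[[0,0,0.55],0],[[0,0,0],0],[[0,0,0],0]]'

```text
time: 5.92
tcp_pos: [0.489, -0.116, 0.0581]
tool_rot: [0.021, 3.129, -0.017]
wrist_force: [0.1, -0.5, 0.7]
grip_width: 0.447
```

>>> step_arm --rows '[[[0,0.2,0],0],[[0,0.2,0],0],[[0,0,0],0],[[0,0,0],0]]'

```text
time: 6.25
tcp_pos: [0.4895, -0.1055, 0.0603]
tool_rot: [0.018, 3.127, -0.026]
wrist_force: [-0.1, -4.6, -2.6]
grip_width: 0.451
```

```bash
python3 -c "
from h import *
knob((.487,-.12),fn='w3.png');knob((.487,-.12),'scene');print(env.sense()['wrist_force'])
im,d=eyes.grab_frame('scene');save(cv2.resize(im[300:410,340:470],None,fx=4,fy=4),'s3.png')"
```

```text
wrist knob 5156 [ 0.4883 -0.1093  0.0578] [ 0.4816 -0.1129  0.0638] [0.024 0.057 0.028]
wrist foot 15556 [ 0.4842 -0.131   0.0101] [ 0.475  -0.1277  0.0118] [0.103 0.094 0.016]
in tool mm [ 1.2 -3.8  2.6]
tcp [ 0.4895 -0.1055  0.0603] 6.25 [-0.05 -4.62 -2.59]
scene knob 432 [ 0.4893 -0.111   0.0583] [ 0.4837 -0.1113  0.0611] [0.024 0.055 0.027]
scene foot 2109 [ 0.4877 -0.1308  0.0098] [ 0.481  -0.1349  0.0103] [0.114 0.093 0.016]
in tool mm [ 0.2 -5.6  2.2]
tcp [ 0.4895 -0.1054  0.0604] 6.3 [-1.23 -4.69 -2.54]
[-0.78502725 -4.82592518 -1.61258156]
```

View pics/w3.png

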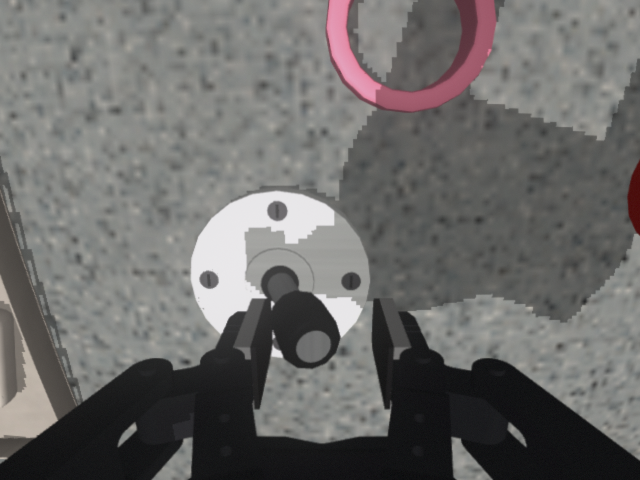

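```bash
cat >> h.py <<'E'
def ray(n,u,v,z):
    c=eyes.get_calibration(n);K,D=np.array(c["mtx"]),np.array(c["distortion"]);R=np.array(c["R"]);t=np.array(c["t"]).ravel()
    p=cv2.undistortPoints(np.array([[[u,v]]],float),K,D).ravel();w=R.T@np.r_[p,1];o=-R.T@t
    return (o+w*(z-o[2])/w[2]).round(4)
E
python3 -c "
from h import *
print(ray('wrist',313,345,.066),ray('wrist',280,280,.012))"
```

```text
[ 0.4883 -0.1078  0.066 ] [ 0.4877 -0.125   0.012 ]
```

The loose post is the right one. It leans about 0.31 rad left, from the knob top at (313,345) and boss at (280,280). Now I'll rock it right.

>>> step_arm --rows '[[[0,0,0],0],[[0,-0.3,0],0],[[0,-0.3,0],0],[[0,-0.3,0],0],[[0,-0.3,0],0],[[0,-0.2,0],0],[[0,0,0],0],[[0,0,0],0]]'

```text
time: 7.07
tcp_pos: [0.4907, -0.1427, 0.0632]
tool_rot: [0.018, 3.123, -0.019]
wrist_force: [-0.7, 0.6, -0.2]
grip_width: 0.453
```

>>> step_arm --rows '[[[0,-0.1,0],0],[[0,0,0],0],[[0,0,0],0]]'

```text
time: 7.32
tcp_pos: [0.4906, -0.1455, 0.0631]
tool_rot: [0.019, 3.123, -0.019]
wrist_force: [-0.9, 1.1, -0.8]
grip_width: 0.454
```

>>> step_arm --rows '[[[0,0.28,0],0],[[0,0,0],0],[[0,0,-0.9],0],[[0,0,-0.9],0],[[0,0,-0.9],0],[[0,0,-0.3],0],[[0,0,0],0]]'

```text
time: 7.9
tcp_pos: [0.4881, -0.1345, 0.1385]
tool_rot: [0.015, 3.128, -0.017]
wrist_force: [-0.4, -0.2, 0.2]
grip_width: 0.453
```

```bash
python3 -c "
from h import *
knob((.487,-.135),fn='w4.png')
c=eyes.get_calibration('wrist');im,d=eyes.grab_frame('wrist')
v,u=np.mgrid[0:480,0:640];P=world('wrist',c,d,u.ravel(),v.ravel());h=cv2.cvtColor(im,cv2.COLOR_RGB2HSV).reshape(-1,3)
m=(h[:,0]<6)&(h[:,1]>180)&(P[:,2]>.015)&(P[:,2]<.026)
print('red',m.sum(),P[m].min(0),P[m].max(0))"
```

```text
wrist knob 1209 [ 0.4863 -0.1388  0.0585] [ 0.4819 -0.1364  0.065 ] [0.021 0.024 0.023]
wrist foot 7853 [ 0.4901 -0.1337  0.0089] [ 0.4833 -0.1217  0.0119] [0.088 0.097 0.014]
in tool mm [ 2.8 -3.4 80. ]
tcp [ 0.4881 -0.1345  0.1385] 7.9 [-0.39 -0.16  0.16]
red 1773 [0.41650563 0.03684289 0.01502295] [0.47660582 0.07012561 0.02351509]
```

View pics/w4.png

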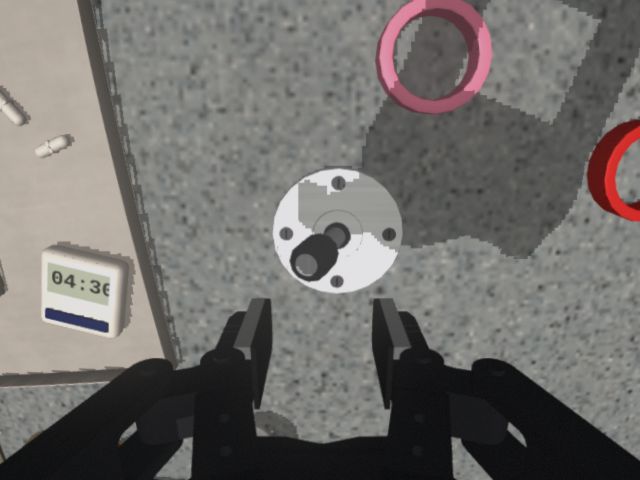

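The post stays leaning right by about 0.28 rad, with the knob at (306,264) and the boss at (337,236). Next I'll fetch the ring.

>>> step_arm --rows '[[[0.18,0.82,0],0],[[0.18,0.82,0],0],[[0.18,0.82,0],0],[[0.18,0.82,0],0],[[0.18,0.82,0],0],[[0.18,0.82,0],0],[[0.18,0.82,0],0],[[0.18,0.82,0],0],[[0.18,0.82,0],0],[[0.18,0.82,0],0],[[0,0,0],0],[[0,0,0],0]]' --jaw 1

```text
time: 9.0
tcp_pos: [0.4332, 0.0799, 0.1131]
tool_rot: [-0.018, -3.121, 0.014]
wrist_force: [0.1, -0.5, -0.8]
grip_width: 1.001
```

```bash
cat >> h.py <<'E'
def red(n="wrist",lo=.012,hi=.03,fn=None):
    s=env.sense();c=eyes.get_calibration(n);im,d=eyes.grab_frame(n)
    v,u=np.mgrid[0:480,0:640];P=world(n,c,d,u.ravel(),v.ravel());h=cv2.cvtColor(im,cv2.COLOR_RGB2HSV).reshape(-1,3)
    m=((h[:,0]<6)|(h[:,0]>176))&(h[:,1]>180)&(P[:,2]>lo)&(P[:,2]<hi)
    Q=P[m];k=(Q.min(0)+Q.max(0))/2
    print(n,'red',m.sum(),Q.min(0).round(4),Q.max(0).round(4),'mid',k.round(4),'in tool mm',((k-s["tcp_pos"])@Ro.from_rotvec(s["tool_rot"]).as_matrix()*1000).round(1),s["tcp_pos"].round(4),s["tool_rot"].round(3),s["grip_width"])
    if fn: save(im,fn)
E
python3 -c "
from h import *
red(fn='w5.png');red('scene');red('top')"
```

```text
wrist red 2000 [0.4178 0.039  0.0194] [0.4774 0.1008 0.024 ] mid [0.4476 0.0699 0.0217] in tool mm [-16.4  -9.   91.2] [0.4332 0.0799 0.1131] [-0.018 -3.121  0.014] 1.0013672862909266
scene red 518 [0.4155 0.0365 0.0121] [0.4757 0.0991 0.0238] mid [0.4456 0.0678 0.0179] in tool mm [-14.6 -10.9  94.8] [0.4331 0.0797 0.113 ] [-0.019 -3.121  0.014] 1.0026839426100134
top red 87 [0.4145 0.0419 0.0172] [0.4427 0.099  0.0232] mid [0.4286 0.0705 0.0202] in tool mm [ 2.9 -8.  93.3] [0.4335 0.0792 0.1134] [-0.021 -3.122  0.014] 0.9972138432186161
```

View pics/w5.png

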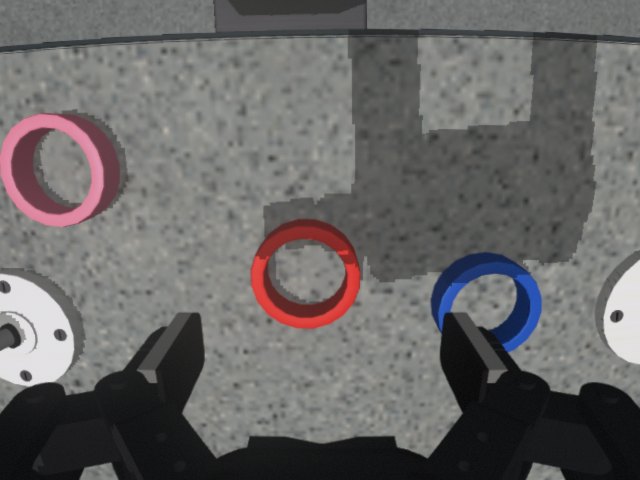

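The red ring is at (305,273). It's clear of the blue ring, and both open fingers straddle it after a small shift.

>>> step_arm --rows '[[[-0.3,-0.2,0.4],0],[[-0.3,-0.2,0.5],0],[[0,0,0.5],0],[[0,0,0.5],0],[[0,0,0.4],0],[[0,0,0],0],[[0,0,0],0]]'

```text
time: 9.73
tcp_pos: [0.4503, 0.0621, 0.0539]
tool_rot: [-0.035, -3.125, 0.015]
wrist_force: [0.4, 0.2, 0.5]
grip_width: 1.0
```

```bash
python3 -c "
from h import *
red();red('scene')"
```

```text
wrist red 5253 [0.4151 0.0388 0.0123] [0.4773 0.1006 0.0241] mid [0.4462 0.0697 0.0182] in tool mm [ 3.7  7.9 35.7] [0.4503 0.0621 0.0539] [-0.035 -3.125  0.015] 0.999682282305478
scene red 442 [0.4155 0.0365 0.012 ] [0.8476 0.4455 0.0232] mid [0.6316 0.241  0.0176] in tool mm [-177.9  183.3   31.6] [0.4502 0.0621 0.0539] [-0.035 -3.125  0.015] 1.0002666667556812
```

>>> step_arm --rows '[[[0.1,0.25,0],0],[[0,0,0],0],[[0,0,0.4],0],[[0,0,0.4],0],[[0,0,0.4],0],[[0,0,0.15],0],[[0,0,0],0],[[0,0,0],0]]'

```text
time: 10.5
tcp_pos: [0.4481, 0.0694, 0.0187]
tool_rot: [-0.033, -3.129, 0.014]
wrist_force: [-0.5, -0.4, -0.0]
grip_width: 0.999
```

>>> step_arm --rows '[[[0,0,0],0],[[0,0,0],0],[[0,0,0],0],[[0,0,0],0],[[0,0,0],0],[[0,0,0],0]]' --jaw -0.2

```text
time: 11.0
tcp_pos: [0.4494, 0.0694, 0.0204]
tool_rot: [-0.034, -3.132, 0.014]
wrist_force: [-0.0, 1.0, -0.2]
grip_width: 0.721
```

>>> step_arm --rows '[[[0,0,-0.5],0],[[0,0,-0.9],0],[[0,0,-0.9],0],[[0,0,-0.9],0],[[0,0,-0.9],0],[[0,0,0],0],[[0,0,0],0]]'

```text
time: 11.58
tcp_pos: [0.4487, 0.0701, 0.1254]
tool_rot: [-0.034, -3.127, 0.015]
wrist_force: [0.4, -0.1, 0.6]
grip_width: 0.72
```

```bash
python3 -c "
from h import *
red(lo=.03,hi=.3);red('scene',lo=.03,hi=.2);red('top',lo=.03,hi=.2)"
```

```text
wrist red 7903 [0.3751 0.0399 0.1116] [0.4784 0.1015 0.2538] mid [0.4267 0.0707 0.1827] in tool mm [ 22.8  -0.4 -56.9] [0.4487 0.0701 0.1254] [-0.034 -3.127  0.015] 0.7204490973723148
scene red 569 [ 0.4161 -0.3151  0.0615] [0.9864 0.6309 0.1506] mid [0.7012 0.1579 0.106 ] in tool mm [-250.6   93.3   15.2] [0.4489 0.0701 0.1256] [-0.034 -3.127  0.015] 0.7221725853927653
top red 105 [0.4159 0.043  0.123 ] [0.44   0.0988 0.1284] mid [0.428  0.0709 0.1257] in tool mm [20.6  0.4 -0.5] [0.4485 0.0701 0.1248] [-0.034 -3.126  0.015] 0.7229101522155832
```

The ring is held level, centred on the TCP. I'll carry it over the leaning post.

>>> step_arm --rows '[[[-0.19,-0.8,0],0],[[-0.19,-0.8,0],0],[[-0.19,-0.8,0],0],[[-0.19,-0.8,0],0],[[-0.19,-0.8,0],0],[[-0.19,-0.8,0],0],[[-0.19,-0.8,0],0],[[-0.19,-0.8,0],0],[[-0.19,-0.8,0],0],[[0,0,0],0],[[0,0,0],0]]'

```text
time: 12.65
tcp_pos: [0.4813, -0.1174, 0.1087]
tool_rot: [-0.029, -3.098, 0.007]
wrist_force: [-0.3, 0.6, -0.4]
grip_width: 0.72
```

>>> step_arm --rows '[[[-0.14,-0.25,0],0],[[-0.14,-0.25,0],0],[[0,0,0],0],[[0,0,0],0]]'

```text
time: 12.98
tcp_pos: [0.4875, -0.129, 0.106]
tool_rot: [-0.026, -3.094, 0.004]
wrist_force: [0.2, -0.1, -0.1]
grip_width: 0.721
```

```bash
python3 -c "
from h import *
print(env.sense()['tcp_pos'],env.sense()['tool_rot'])
im,d=eyes.grab_frame('wrist');im2,_=eyes.grab_frame('scene');save(np.hstack([cv2.resize(im[130:480,140:500],(400,389)),cv2.resize(im2[270:410,330:474],(400,389))]),'m6.png')"
```

```text
[ 0.48749733 -0.12901686  0.10599435] [-0.02638374 -3.09387632  0.00420643]
```

View pics/m6.png

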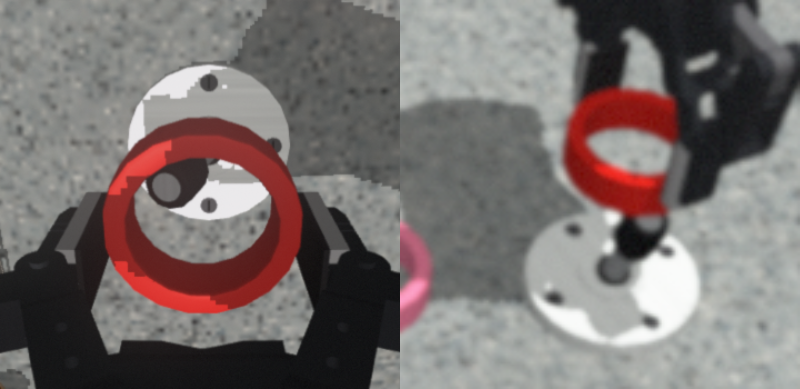

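The wrist view shows the knob tip at (167,187) inside the ring opening. I'll descend in stages, watching the force.

>>> step_arm --rows '[[[-0.08,-0.08,0.3],0],[[-0.03,0,0.3],0],[[-0.03,0,0.3],0],[[0,0,0.1],0],[[0,0,0],0],[[0,0,0],0]]'

```text
time: 13.58
tcp_pos: [0.4895, -0.13, 0.0777]
tool_rot: [-0.024, -3.093, 0.004]
wrist_force: [-0.2, -0.7, 0.4]
grip_width: 0.722
```

>>> step_arm --rows '[[[-0.02,-0.02,0.3],0],[[-0.02,0,0.3],0],[[-0.02,0,0.3],0],[[-0.02,0,0.3],0],[[-0.02,0,0.3],0],[[0,0,0.1],0],[[0,0,0],0],[[0,0,0],0]]'

```text
time: 14.25
tcp_pos: [0.4898, -0.1306, 0.0327]
tool_rot: [-0.024, -3.092, 0.003]
wrist_force: [0.1, -0.4, 0.0]
grip_width: 0.721
```

>>> step_arm --rows '[[[0,0,0],0],[[0,0,0],0],[[0,0,0],0],[[0,0,0],0],[[0,0,0],0]]' --jaw 1

```text
time: 14.67
tcp_pos: [0.4907, -0.1309, 0.0342]
tool_rot: [-0.024, -3.095, 0.005]
wrist_force: [-0.3, -0.6, -0.5]
grip_width: 1.002
```

>>> step_arm --rows '[[[0,0,-0.3],0],[[0,0,-0.5],0],[[0,0,-0.9],0],[[0,0,-0.9],0],[[0,0,-0.9],0],[[0,0,-0.9],0],[[0,0,-0.9],0],[[0,0,0],0],[[0,0,0],0]]'

```text
time: 15.42
tcp_pos: [0.4968, -0.1303, 0.1775]
tool_rot: [-0.024, -3.097, 0.005]
wrist_force: [0.2, 0.1, -0.4]
grip_width: 1.003
```

```bash
python3 -c "
from h import *
print(env.sense()['tcp_pos'],env.sense()['wrist_force'])
knob((.487,-.135));red()
im,d=eyes.grab_frame('wrist');im2,_=eyes.grab_frame('scene');save(np.hstack([cv2.resize(im[130:480,140:500],(400,389)),cv2.resize(im2[270:410,330:474],(400,389))]),'m7.png')"
```

```text
[ 0.49677981 -0.13031636  0.17745935] [ 0.22493749  0.08630132 -0.39414928]
wrist knob 897 [ 0.4865 -0.1388  0.059 ] [ 0.4833 -0.1365  0.0655] [0.021 0.025 0.024]
wrist foot 2435 [ 0.4893 -0.1272  0.0086] [ 0.496  -0.1218  0.0118] [0.086 0.08  0.013]
in tool mm [  4.8  -8.2 118.9]
tcp [ 0.4968 -0.1303  0.1775] 15.4167 [ 0.22  0.09 -0.39]Traceback (most recent call last):
  File "<string>", line 4, in <module>
    knob((.487,-.135));red()
                       ~~~^^
  File "h.py", line 31, in red
    Q=P[m];k=(Q.min(0)+Q.max(0))/2
              ~~~~~^^^
    return umr_minimum(a, axis, None, out, keepdims, initial, where)
ValueError: zero-size array to reduction operation minimum which has no identity
```

```bash
python3 -c "
from h import *
red(lo=.018,hi=.045)
im,d=eyes.grab_frame('wrist');im2,_=eyes.grab_frame('scene');save(np.hstack([cv2.resize(im[130:480,140:500],(400,389)),cv2.resize(im2[270:410,330:474],(400,389))]),'m7.png')"
```

```text
wrist red 156 [ 0.4973 -0.1479  0.0298] [ 0.5179 -0.1018  0.0339] mid [ 0.5076 -0.1248  0.0319] in tool mm [-17.4   6.1 144.3] [ 0.4967 -0.1303  0.1768] [-0.024 -3.096  0.005] 0.9944434067362846
```

View pics/m7.png

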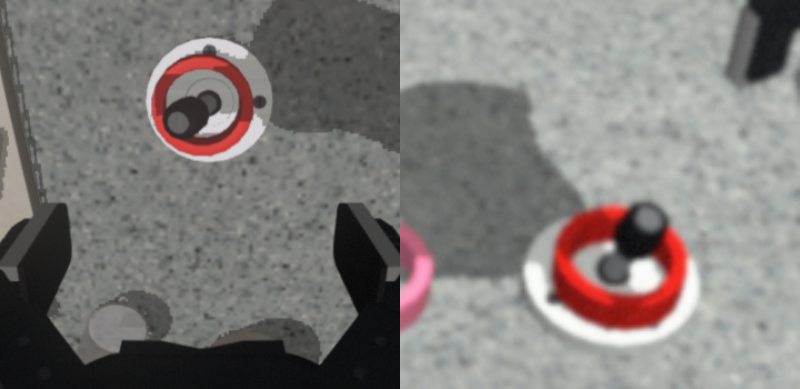

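The ring lies flat on the foot around the boss, at (203,104) in the wrist half of the picture. Its top is about 32 mm up, the post still leans right, and the gripper is clear.

```bash
python3 -c "
from bench import env
print(env.sense()['time'],env.hand_in())"
```

```text
the job is handed in; nothing more can be done
15.6667 None
```

The job is handed in at 15.7 s: the loose post is the right-hand one. It was rocked both ways and left leaning right, and the red ring lies on its foot.

- **Finding the loose post:** I pushed the left-hand post a few mm to the left. It resisted with about 5.6 N, so I took it as tight and let go. The right-hand post swung left to about 0.31 rad and showed 4.7 N there, which I took as its end stop. I then rocked it right, where it moved at about 1 N and stayed.
- **Placing the ring:** I gripped the red ring across its outside and lowered it over the leaning knob with no contact force. I let go and backed off to 0.18 m.
- **Last checks:** The knob is about 13 mm right of its pivot, a lean of about 0.29 rad, and unchanged by the placing. The ring's top is at about 30–34 mm, so its centre is about 21 mm up. In both views it lies flat around the boss, and the gripper touches nothing.
- **Failed or disagreeing checks:** One ring measurement failed because my colour and height window was too narrow. The repeat caught only part of the rim (156 pixels), so the ring's sideways centring rests on the picture and the TCP pose at release. Knob positions from the wrist and scene cameras differed by up to about 6 mm. I went by the wrist camera.

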